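# Load the test panel into the panel reader and start it

## Robot

A 6-joint arm with a two-finger parallel gripper is mounted at the origin on the work surface. World frame = base frame: x ahead of the robot, y to its left, z up, the work surface at z = 0. Lengths are in mm, angles in rad, forces in N, time in s.
With the tool pointing down it reaches from about 400 to 825 mm from the base axis. Payload 7 kg.
Tool frame: the origin (TCP) lies midway between the tips of the shut fingers; the grasp point (between the pads) lies 19 mm behind it; z points along the fingers, y is the line along which they close (so a half turn about z gives the same grasp; the last joint's range is limited). The gripper opens to 88 mm and grips with 3 to 60 N. Pads are 19 mm wide; open, the fingers measure 130 mm over their backs; the gripper's body (78 mm by 193 mm) begins 47 mm behind the grasp point.
Start: joints at [1.403, 0.359, 0.012, 0, -1.224, -0.288], TCP at [297.127, 606.062, 226.561] pointing down, gripper open.
Joint ranges: [-3.07, 3.07], [-1.43, 2.12], [-1.02, 1.25], [-3.03, 1.67], [-3.05, -0], [-3.03, 3.03]. Speed limits (rad/s): [2.39, 2.39, 3.01, 3.14, 3.14, 3.14].

## Interface

Orientations are given as a unit quaternion [x, y, z, w].
In Python, from plant import move_ptp, line_to, move_joints, move_gripper, pause, solve_ik, camera, get_calibration, Unreachable, close_job, find_in, masks_of, current_t, current_joint_pos, current_qvel, current_tau, current_tcp_pos, current_eef_rot, current_contact_force, current_moment, current_width, current_finger_force gives the robot as it stands. Calls block until the motion is done:
- move_ptp(position, orientation): joint-space move of the TCP to a pose.
- line_to(position, velocity=150, ori=None): straight line of the TCP; ori=None keeps the orientation; velocity is the mean speed in mm/s.
- move_joints(angles): joint-space move.
- move_gripper(opening, force=None): finger opening in mm; force is the grip in N (None keeps the last); returns when the fingers have stopped.
- pause(seconds).
- solve_ik(position, orientation): joint angles nearest the present ones, or None.
- camera(name): name is "side" or "top" or "wrist"; returns the picture (400x640x3 uint8, red, green, blue); there is no depth.
- get_calibration(name): a dict with "fx", "fy", "cx", "cy" (pixels), "view" (4x4, takes a point from world to camera coordinates); the wrist camera has in their place "T_tool_cam" (4x4, takes a point from camera to tool coordinates, whose origin is the TCP and whose axes are the flange's). Camera axes: x right, y up, looking along -z (the intrinsics and any distortion apply to the point x, -y, -z); pixel columns grow to the right and rows downward; lengths in mm; the calibration is good to about 2 mm. A picture is of the moment at which its call begins: read the wrist's pose just before it. get_calibration takes no time and is no camera call.
A pose or a line that the arm cannot do raises Unreachable and nothing moves.
- close_job(): hands the job in; it is judged then, once.
Trained networks look in the newest picture that a camera, given by its name, has taken for a name from the list of things; names that differ only in an ending like _2 or _b are one class to them, and where a whole thing is asked for, a point or a joint stands for the part that bears it (a point fixed in the world has none). Each returns a list of dicts, best first, with "conf" (0 to 1); they miss things now and then, are a little off and sometimes report something else, mostly with a low value. They report only what shows in the picture. A call takes as long as a camera call.
- find_in(camera, target): "point" ([column, row] in pixels, amid what is visible of it).
- masks_of(camera, target): "mask" (400x640 bool, what is visible of it) and "point" ([column, row] in pixels, amid what is visible of it).
Readings, each from a call of its own:
- current_t(): time.
- current_joint_pos(): joint angles.
- current_qvel(): joint speeds.
- current_tau(): joint torques, N m.
- current_tcp_pos(): TCP position.
- current_eef_rot(): TCP orientation.
- current_contact_force(): force on the tool from outside, world axes, zero at the start.
- current_moment(): the same for the moment, N m.
- current_width(): finger opening in mm.
- current_finger_force(): force on a finger pad.
Only numpy, scipy, OpenCV 4.12 (cv2) and the standard library are available. Lean on these libraries where they do the work, as an engineer would, in place of code of your own. Each camera call takes 0.05 s, during which the arm holds its last target. There are 200 camera calls.

## Task

The thin steel test panel lies loose and askew in the rimmed tray of the panel reader. Slide it, with a firm but careful press on its top (its coated face marks above 25 N), into the slot under the reading head until it has pushed the stiff gauge bar in there fully home against the stop. Only then press the start button on top of the head right down and let it go, and leave the other things on the bench where they are.

Things in the scene. Friction and masses are not known exactly. Their poses are not given: they have to be found in the camera images.
- reader: Panel reader, fixed, rigid: grey base 170 (x) x 300 (y) x 40 mm high. Origin: centre of its underside at bench height, z up. Its -y half is a flat tray floor 40 mm above the bench with rims 8 mm high, inner faces at x = -40, x = +40 (the fence) and y = -137 mm. Its +y half carries a white reading head 130 mm wide (x), from y = -18 to +125 mm, top 82 mm above the bench.
- slot (a point): Middle of the slot's mouth on the tray floor (reader x = +8.5, y = -18, z = 40 mm). The slot runs to +y: 8 mm high, 63 mm wide (reader x = -23 to +40), 48 mm deep to a stop. Far wall in line with the fence, near wall a blunt shoulder: slide the panel to +x square on the fence, then to +y along it. From 14 mm or more inside it pushes a gauge bar (3.5 N, no spring) to the stop. Axes as the reader's.
- home (a point): Point on the tray floor (reader x = +8.5, y = -20, z = 40 mm) where the panel's origin lies, within 1.5 mm in x, when the panel is fully home; its tail then still sticks 52 mm out of the slot. Axes as the reader's.
- panel: Loose steel panel, grippy white coated top, dark dot near its +y end: 60 (x) x 100 (y) x 3 mm, 0.1 to 0.2 kg. Origin: centre of its underside; y lengthwise, z up. Starts in the tray up to 5 degrees askew, rim gaps too narrow for fingers. Too thin to grip; closed fingertips pressing 10 to 16 N drag it; below 8 N they slip. Pressed 20 to 30 mm from its tail (-y) end, fingers clear the head.
- start (a joint): Round grey start button, radius 14 mm, on top of the reading head; joint value = how far it is pressed down, 0 (out) to 0.006 m (right down). A spring returns it; right down takes 5 N.
- start_top (a point): Centre of the start button's top face (button out), at x = 0, y = +85 mm in the reader frame.
- jug: Bystander: clear plastic jug with a handle, radius 45, height 120 mm. Origin: centre of its underside.
- sample_bottle: Bystander: amber glass bottle, radius 30, height 150 mm. Origin: centre of its underside.
- oil_jar: Bystander: amber jar with a black cap, radius 32, height 90 mm. Origin: centre of its underside.
- can: Bystander: bare aluminium can, radius 33, height 110 mm. Origin: centre of its underside.
- blank: Bystander: thick steel blank, 60 x 100 x 6 mm, lying on the bench. Origin: centre of its underside.
- weight: Bystander: small brass knob weight, radius 14, height 38 mm, standing on the reader's base on the far (+x) edge beside the tray. Origin: centre of its underside.
- spatula: Bystander: steel spatula, 170 mm long, lying on the bench. Origin at its middle.

How it is judged (in metres and radians):
On the way, in this order (a step that is already met when the one before it is completed fails the run):
1. the panel is fully home in the slot (y of panel in the frame of reader above -0.0225 m and angle between the y axis of panel and the y axis of reader, either way round below 0.05 rad and z of panel in the frame of reader below 0.042 m), for 0.2 s.
2. the start button is pressed right down (value of joint start above 0.0045 m), for 0.05 s.
At the end, for the whole second after the job is handed in: The panel lies flat in the slot, its leading edge within 2.5 mm of the stop and square to the reader within 0.05 rad, at rest; the start button has been pressed (at least 4.5 of its 6 mm) after that and has come out again (all of step 1 and value of joint start below 0.0015 m and linear speed of panel below 0.01 m/s); the robot touches nothing.
It fails at once if the fingers bear on the panel with more than 25 N (contact force between the fingers and panel above 25 N).
It fails at once if the button is pressed before the panel is home (value of joint start above 0.003 m and y of panel in the frame of reader below -0.0235 m).
It fails at once if a bystander is moved by more than 20 mm (distance of any of jug, sample_bottle, oil_jar, can, blank, weight, spatula from where it was at the start of the episode above 0.02 m).
It also fails if it takes over 61 s, if anything falls off the work surface, if the arm or the gripper's body presses on something with over 40 N, if the wrist force passes 120 N, or if a joint passes its speed limit or range.

## Working session

There is one attempt and no reset: what is moved stays moved. The work goes in short steps, each a Python script; the robot and the scene stay as the last script left them, time stands still between calls to the robot, and variables do not carry over. Pictures are saved under pics/ and viewed, at most 10 in all, crops included, and the job is handed in when it is done.

```bash
ls; mkdir -p pics; python3 - <<'E'
from plant import *
import cv2, numpy as np
for c in ("top","side"):
    im=camera(c); cv2.imwrite(f"pics/{c}0.png",im[:,:,::-1])
    k=get_calibration(c); print(c,k)
    for t in ("reader","panel","start","weight","slot","start_top"):
        print(t,[(np.round(d["point"],1),round(d["conf"],2)) for d in find_in(c,t)][:3])
print(get_calibration("wrist"),current_t(),current_eef_rot())
E
```

```text
pics
plant.py
top {'fx': 516.7903735455894, 'fy': 516.7903735455894, 'cx': 325.37542193626234, 'cy': 203.94159208818667, 'view': array([[ 1.38777656e-02, -9.99634792e-01,  2.31881619e-02,
        -3.27262156e+01],
       [ 9.94962483e-01,  1.61081002e-02,  9.89453700e-02,
        -5.91846310e+02],
       [-9.92827516e-02,  2.16982105e-02,  9.94822659e-01,
        -1.52282899e+03],
       [ 0.00000000e+00,  0.00000000e+00,  0.00000000e+00,
         1.00000000e+00]])}
reader [(array([324.7, 213.4]), 0.87), (array([302.8, 206.8]), 0.35)]
panel [(array([359.5, 214.7]), 0.74), (array([365.3, 193.3]), 0.28)]
start [(array([306.5, 212.1]), 0.5)]
weight [(array([367.9, 194.6]), 0.43)]
slot [(array([325.1, 216.4]), 0.85)]
start_top []
side {'fx': 368.3636140755288, 'fy': 368.3636140755288, 'cx': 323.5114858980522, 'cy': 203.60216918329235, 'view': array([[ 7.48440670e-01, -6.63201597e-01, -4.52348205e-04,
        -4.21911382e+02],
       [ 3.80984375e-01,  4.29392523e-01,  8.18824137e-01,
        -2.86951715e+02],
       [-5.42851241e-01, -6.13013624e-01,  5.74044273e-01,
        -6.60669019e
[... 214 characters left out ...]
([316.5, 193.3]), 0.6), (array([353.6, 244.5]), 0.52)]
weight [(array([382.9, 230.9]), 0.71), (array([213. , 170.1]), 0.31)]
slot [(array([331.7, 232.5]), 0.7)]
start_top []
{'fx': 323.8501274219058, 'fy': 323.8501274219058, 'cx': 316.3928908490052, 'cy': 201.4429439734688, 'T_tool_cam': array([[ 1.22763896e-03,  9.52368881e-01,  3.04945909e-01,
         8.33702414e+01],
       [ 9.99999214e-01, -1.24728116e-03, -1.30404211e-04,
        -9.84046982e-01],
       [ 2.56160375e-04,  3.04945829e-01, -9.52369663e-01,
        -1.58781720e+02],
       [ 0.00000000e+00,  0.00000000e+00,  0.00000000e+00,
         1.00000000e+00]])} 0.7 [ 9.74142167e-01 -2.25935916e-01  2.38329843e-06  3.21511507e-06]
```

```bash
python3 - <<'E'
import cv2
a=cv2.imread("pics/top0.png"); b=cv2.imread("pics/side0.png")
a=cv2.resize(a[140:290,225:425],None,fx=4,fy=4,interpolation=2)
cv2.imwrite("pics/top0c.png",a)
E
```

```text
(no output)
```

View pics/top0c.png

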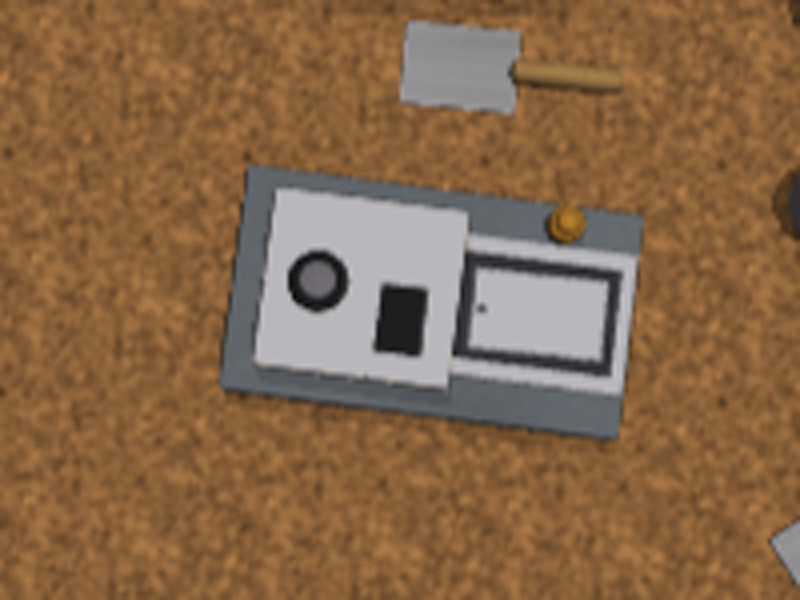

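View pics/side0.png

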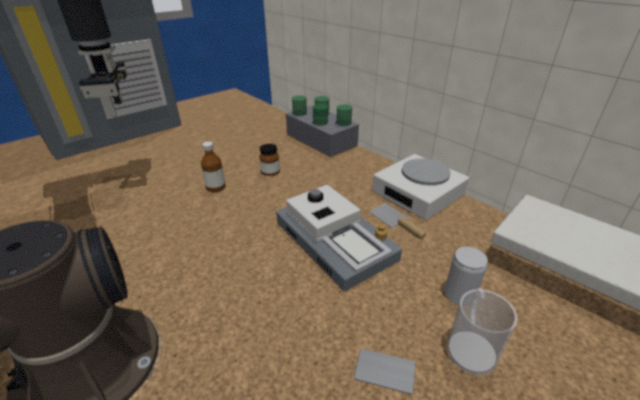

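The top crop shows the reader with its +y to image left and +x (fence, weight) up. Its base corners, in crop pixels, are (248,167), (643,213), (617,438) and (221,390). The panel is at about (540,315), with its dot towards the head at (481,308), and the button is at (318,280). The side view shows the spatula beyond the reader and open bench around it.

```bash
cat > h.py <<'E'
from plant import *
import numpy as np, cv2
from scipy.spatial.transform import Rotation as R
def cam_pose(name):
    k=get_calibration(name)
    if name=="wrist":
        T=np.eye(4); T[:3,:3]=R.from_quat(current_eef_rot()).as_matrix(); T[:3,3]=current_tcp_pos()
        W=T@k["T_tool_cam"]
    else: W=np.linalg.inv(k["view"])
    return k,W
def unproj(k,W,px,z):
    px=np.atleast_2d(np.array(px,float))
    d=np.c_[(px[:,0]-k["cx"])/k["fx"],-(px[:,1]-k["cy"])/k["fy"],-np.ones(len(px))]@W[:3,:3].T
    s=(z-W[2,3])/d[:,2]
    return W[:3,3]+s[:,None]*d
def proj(k,W,P):
    p=(np.atleast_2d(P)-W[:3,3])@W[:3,:3]
    return np.c_[k["cx"]+k["fx"]*p[:,0]/-p[:,2],k["cy"]+k["fy"]*-p[:,1]/-p[:,2]]
def fit(ref,w):  # rigid 2D fit ref->w : origin, yaw
    ref=np.array(ref,float)[:,:2]; w=np.array(w)[:,:2]; a=ref-ref.mean(0); b=w-w.mean(0)
    th=np.arctan2((a[:,0]*b[:,1]-a[:,1]*b[:,0]).sum(),(a*b).sum())
    M=np.array([[np.cos(th),-np.sin(th)],[np.sin(th),np.cos(th)]])
    o=w.mean(0)-M@ref.mean(0); return o,th,np.round(w-(ref@M.T+o),1)
def down(th): # tool z down, tool x at yaw th
    return R.from_matrix([[np.cos(th),np.sin(th),0],[np.sin(th),-np.cos(th),0],[0,0,-1]]).as_quat()
E
python3 - <<'E'
from h import *
k,W=cam_pose("top")
c=np.array([[248,167],[643,213],[617,438],[221,390]])/4-.375+[225,140]
o,th,r=fit([[85,150],[85,-150],[-85,-150],[-85,150]],unproj(k,W,c,40)); print(o,th,r)
p=np.array([[475,265],[610,275],[603,365],[468,353]])/4-.375+[225,140]
print(fit([[30,50],[30,-50],[-30,-50],[-30,50]],unproj(k,W,p,43)))
print(unproj(k,W,np.array([[318,280]])/4+[225,140],88), unproj(k,W,np.array([[567,220]])/4+[225,140],78))
E
```

```text
[558.57140179 -46.0622549 ] -0.10339447366015507 [[-1.4 -1.1]
 [-0.1  0.9]
 [ 0.6  2.3]
 [ 0.9 -2.2]]
(array([ 549.88527991, -125.31733673]), np.float64(-0.06730760406216972), array([[ 2.8,  0.2],
       [ 3.7, -0.9],
       [-3.6,  0. ],
       [-2.9,  0.7]]))
[[567.91953738  37.43169774  88.        ]] [[ 615.65484839 -143.27475619   78.        ]]
```

```bash
python3 - <<'E'
from h import *
th=-0.1034; o=np.array([558.6,-46.1]); M=np.array([[np.cos(th),-np.sin(th)],[np.sin(th),np.cos(th)]])
p=o+M@[-50,-50]
move_ptp([p[0],p[1],230],down(th)); move_gripper(0,30); line_to([p[0],p[1],170])
pause(.3)
k,W=cam_pose("wrist"); im=camera("wrist"); cv2.imwrite("pics/w1.png",im[:,:,::-1]); np.save("W1.npy",W)
print(current_t(),current_joint_pos(),current_contact_force(),current_width())
for t in ("panel","start"):
    for d in masks_of("wrist",t)[:2]:
        m=d["mask"].astype(np.uint8); r=cv2.minAreaRect(np.argwhere(m)[:,::-1].astype(np.float32))
        print(t,d["conf"],d["point"],np.round(unproj(k,W,cv2.boxPoints(r),43 if t=="panel" else 88)[:,:2],1),np.round(cv2.boxPoints(r)))
E
```

```text
5.6 [ 2.06037958e-01  1.35965540e-01 -4.23863543e-01  7.48461534e-05
 -1.00979976e+00  1.26133437e+00] [-0.42120713  0.97611758 -0.54120187] 0.5333659263331174
panel 0.91 [350.8, 136.8] [[ 584.9  -75.6]
 [ 574.7 -175.1]
 [ 513.9 -174.1]
 [ 524.7  -67.9]] [[290. 104.]
 [408. 104.]
 [408. 174.]
 [290. 174.]]
start 0.62 [124.9, 144.8] [[578.4  64.1]
 [585.1  30.7]
 [556.2  28.6]
 [548.9  63.2]] [[ 98. 134.]
 [140. 120.]
 [153. 159.]
 [111. 173.]]
```

View pics/w1.png

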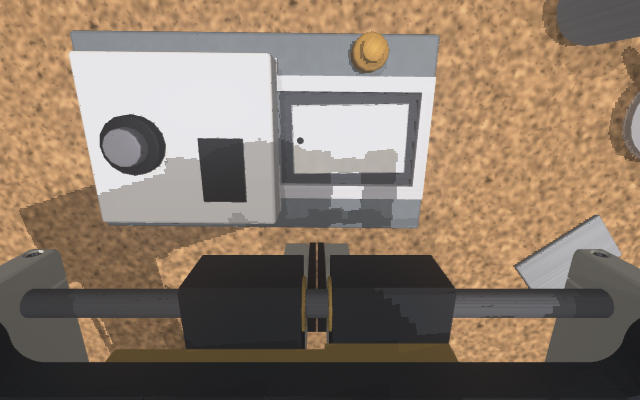

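The panel corners are near (292,104), (410,104), (407,174) and (292,174). The dark tray floor is around it, with white rims outside. The reader corners are near (72,31), (439,35), (419,227) and (103,222), and the button is at about (123,147).

```bash
python3 - <<'E'
import cv2
a=cv2.imread("pics/w1.png")
cv2.imwrite("pics/w1c.png",cv2.resize(a[75:215,265:445],None,fx=4.2,fy=4.2,interpolation=cv2.INTER_CUBIC))
cv2.imwrite("pics/w1d.png",cv2.resize(a[20:235,60:450],None,fx=2,fy=2,interpolation=cv2.INTER_CUBIC))
E
```

```text
(no output)
```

View pics/w1c.png

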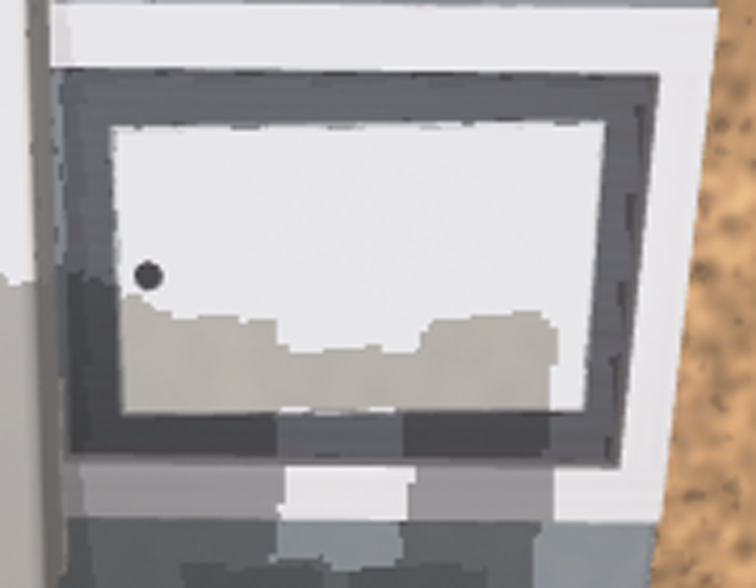

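View pics/w1d.png

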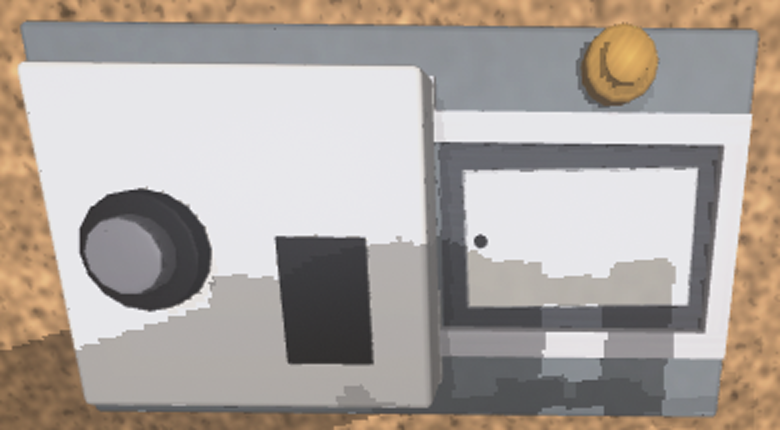

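The panel corners in the 4.2x crop are (112,127), (605,122), (584,411) and (122,411). The reader edges are sharp enough in the 2x crop for a pose fit.

```bash
cat > f.py <<'E'
from h import *
from scipy.optimize import least_squares
k=get_calibration("wrist"); W=np.load("W1.npy")
d=lambda p:np.array(p,float)/2-.25+[60,20]
c=lambda p:(np.array(p,float)+.5)/4.2-.5+[265,75]
pts=[((85,150,40),d([22,20])),((85,-150,40),d([757,30])),((-85,-150,40),d([717,415])),
((65,-18,82),d([421,66])),((65,125,82),d([19,62])),((-65,-18,82),d([433,405])),((-65,125,82),d([87,403])),
((40,-137,48),c([659,73])),((-40,-137,48),c([621,466]))]
P=np.array([p[0] for p in pts],float); q=np.array([p[1] for p in pts])
def tf(x,P):
    m=R.from_euler("z",x[2]).as_matrix(); return np.asarray(P,float)@m.T+[x[0],x[1],x[3]]
s=least_squares(lambda x:(proj(k,W,tf(x,P))-q).ravel(),[558,-46,-.1,0],loss="soft_l1")
print(s.x,"\n",np.round((proj(k,W,tf(s.x,P))-q),1).tolist())
X=s.x; np.save("X.npy",X)
Q=np.array([(30,50,3),(30,-50,3),(-30,-50,3),(-30,50,3)],float); qq=np.array([c(p) for p in [(112,127),(605,122),(584,411),(122,411)]])
g=lambda y:proj(k,W,tf(X,tf([y[0],y[1],y[2],40],Q)))-qq
s=least_squares(lambda y:g(y).ravel(),[0,-80,0]); print("panel in reader",s.x,np.round(g(s.x),1).tolist())
print("button",[(h,np.round((unproj(k,W,[d((123,256))],h+X[3])-[X[0],X[1],0])@R.from_euler("z",X[2]).as_matrix(),1)) for h in (86,92,98)])
E
python3 f.py
```

```text
[ 5.58812314e+02 -4.44945831e+01 -1.11849435e-01 -3.21786246e+00] 
 [[-0.2, 0.5], [1.1, -0.6], [-0.7, 0.5], [1.0, -0.4], [-0.1, -0.6], [0.1, 1.0], [0.7, 0.4], [-1.0, 0.1], [-1.5, -0.5]]
panel in reader [-2.00004787e-01 -7.97397293e+01  1.69549712e-02] [[0.5, -0.3], [-0.2, -0.0], [-0.4, -0.2], [0.1, 0.6]]
button [(86, array([[-3. , 97.7, 82.8]])), (92, array([[-2.1, 94.1, 88.8]])), (98, array([[-1.2, 90.5, 94.8]]))]
```

```bash
cat > g.py <<'E'
from h import *
X=np.load("X.npy"); TH=X[2]-np.pi/2; q=down(TH); M=R.from_euler("z",X[2]).as_matrix()
def w(x,y,z): p=M@[x,y,0]+[X[0],X[1],0]; return [p[0],p[1],z]
def rd(): # tcp and force in reader axes
    return np.round(np.r_[(np.array(current_tcp_pos())-[X[0],X[1],0])@M,np.array(current_contact_force())@M],2)
E
python3 - <<'E'
from g import *
line_to(w(-50,-50,200),200)
move_ptp(w(0,-105,110),q); line_to(w(0,-105,50),100); pause(.3)
b=np.array(current_contact_force()); print(current_t(),b,rd())
z=50
while z>34:
    z-=0.5 if z>46 else 0.25
    line_to(w(0,-105,z),20); f=current_contact_force()[2]-b[2]
    if f>1: print(z,f,current_t())
    if f>8: break
pause(.3); print(rd(),current_t())
E
```

```text
8.35 [ 0.07319331 -0.02717698 -0.4208996 ] [ 3.1000e-01 -1.0496e+02  5.0540e+01  8.0000e-02 -2.0000e-02 -4.2000e-01]
47.5 1.395624735643115 9.6
45.75 1.247846612655794 10.6
45.0 1.2132830591392636 11.35
43.25 1.870267831948623 13.1
43.0 5.8820673124494585 13.35
42.75 7.627914161378553 13.6
42.5 9.556307025338139 13.85
[   0.53 -105.05   43.29   -1.87    0.81    8.45] 14.15
```

```bash
cat >> g.py <<'E'
class S:
    z=42.0
def go(x,y,v=25,tgt=13.0,qq=None):
    line_to(w(x,y,S.z),v) if qq is None else line_to(w(x,y,S.z),v,qq)
    r=rd(); f=r[5]+0.42
    S.z-=np.clip((tgt-f)*0.06,-.4,.25)
    if f<9 or f>19: print("!",f,end=" ")
    return r
E
python3 - <<'E'
from g import *
for i in range(3): r=go(0,-105)
print(r,S.z)
x=0
while x<15:
    x+=1.; r=go(x,-105); print(x,r,round(S.z,2),current_t())
    if r[3]<-9: break
E
```

```text
[ 9.2000e-01 -1.0511e+02  4.3290e+01 -2.4800e+00 -4.0000e-02  1.2440e+01] 41.9508
1.0 [   2.12 -105.1    43.28   -1.96    0.32   11.06] 41.86 15.15
2.0 [   3.22 -105.1    43.26   -1.93   -0.13   12.16] 41.83 15.4
3.0 [   4.25 -105.11   43.28   -2.07    0.47   12.1 ] 41.81 15.65
4.0 [   5.28 -105.1    43.28   -3.09   -0.22   12.44] 41.8 15.9
5.0 [ 6.2700e+00 -1.0512e+02  4.3270e+01 -1.6900e+00 -1.0000e-02  1.3470e+01] 41.85 16.15
6.0 [   7.2  -105.13   43.27   -1.87    0.53   12.01] 41.82 16.4
7.0 [   8.23 -105.13   43.28   -2.47    0.66   11.95] 41.78 16.65
8.0 [ 9.0300e+00 -1.0513e+02  4.3290e+01 -3.0600e+00 -5.0000e-02  1.4580e+01] 41.9 16.9
9.0 [   9.2  -105.17   43.26   -5.11    0.64   14.22] 42.0 17.15
10.0 [   9.35 -105.19   43.28   -7.2     1.36   16.6 ] 42.24 17.4
11.0 [   9.43 -105.22   43.26   -9.32    1.88   17.94] 42.56 17.65
```

```bash
python3 - <<'E'
from g import *
S.z=42.2
for x in (10,9.5): r=go(x,-105)
print(r,S.z)
y=-105
while y<-60:
    y+=1.5; r=go(9.5,y,25,13.5)
    if int(y*2)%9==0 or r[4]<-6: print(y,r,round(S.z,2),current_t())
    if r[4]<-9: break
E
```

```text
[   9.31 -105.19   43.27   -4.      0.68   12.27] 42.2888
-103.5 [   9.44 -103.86   43.3    -3.29   -1.08   11.66] 42.2 18.4
-99.0 [  9.51 -99.59  43.26  -3.3   -1.9   11.73] 42.1 19.15
-94.5 [  9.54 -95.18  43.23  -3.62  -3.17  13.02] 42.03 19.9
-90.0 [  9.52 -90.66  43.23  -4.18  -2.62  13.62] 42.09 20.65
-85.5 [  9.56 -86.16  43.27  -3.8   -2.04  12.16] 42.02 21.4
-81.0 [  9.59 -81.65  43.28  -4.26  -3.71  14.1 ] 42.12 22.15
-76.5 [  9.54 -77.39  43.24  -2.61  -5.86  12.07] 42.05 22.9
-75.0 [  9.59 -76.09  43.26  -3.22  -6.03  12.26] 42.0 23.15
-73.5 [  9.62 -74.64  43.27  -3.62  -6.58  13.76] 42.04 23.4
-72.0 [  9.56 -73.15  43.25  -2.68  -6.28  12.32] 41.99 23.65
-70.5 [  9.57 -71.7   43.26  -2.95  -6.64  12.48] 41.96 23.9
-67.5 [  9.61 -68.67  43.27  -2.76  -6.01  13.66] 42.03 24.4
-66.0 [  9.61 -67.16  43.28  -3.2   -6.27  13.07] 42.03 24.65
-64.5 [  9.63 -65.64  43.26  -3.48  -6.41  13.49] 42.06 24.9
-63.0 [  9.6  -64.16  43.26  -3.05  -6.12  12.25] 42.01 25.15
-61.5 [  9.61 -62.69  43.26  -3.54  -6.36  12.99] 42.0 25.4
-60.0 [  9.59 -61.18  43.26  -3.01  -6.29  13.11] 42.0 25.65
```

```bash
python3 - <<'E'
from g import *
S.z=42.0
y=-60
while y<-40:
    y+=1; r=go(9.5,y,25,14)
    if r[4]<-6.8 or y>-48: print(y,r,round(S.z,2),current_t())
    if r[4]<-10.5: break
k,W=cam_pose("wrist"); np.save("W2.npy",W); cv2.imwrite("pics/w2.png",camera("wrist")[:,:,::-1]); cv2.imwrite("pics/t2.png",camera("top")[:,:,::-1])
E
```

```text
-56 [  9.64 -57.23  43.29  -3.01  -6.9   13.38] 41.99 26.65
-47 [  9.6  -48.24  43.26  -3.45  -6.89  13.56] 41.98 28.9
-46 [  9.62 -47.22  43.24  -3.62  -6.22  12.72] 41.93 29.15
-45 [  9.62 -46.26  43.25  -3.5   -7.26  14.12] 41.96 29.4
-44 [  9.62 -45.37  43.25  -3.72  -7.26  13.38] 41.95 29.65
-43 [  9.76 -44.63  43.27  -2.19  -8.59  12.86] 41.91 29.9
-42 [  9.89 -43.81  43.27  -1.23 -10.53  13.2 ] 41.88 30.15
```

View pics/w2.png

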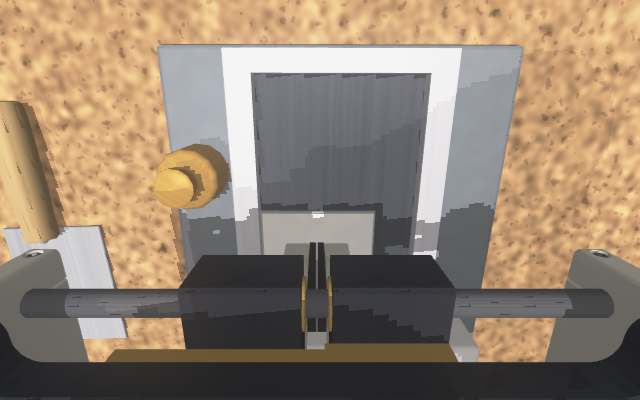

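The panel's tail edge is visible at row 211, columns 262 to 376, looking square. The rear rim's inner edge is at row 73.

```bash
python3 - <<'E'
from g import *
k=get_calibration("wrist"); W=np.load("W2.npy")
f=lambda p,h:np.round((unproj(k,W,[p],h+X[3])-[X[0],X[1],0])@M,1)[0]
print("tail",f((262,211),43),f((376,211),43)); print("rim",f((251,73),48),f((432,73),48),"floor",f((258,75),40))
print("base",f((158,45),40),f((522,45),40))
print(current_t(),rd())
im=cv2.imread("pics/w2.png").astype(int).sum(2)
for c in (270,280,360,370): print(im[204:217,c])
E
```

```text
tail [ 39.3 -68.7  39.8] [-21.3 -68.8  39.8]
rim [  40.1 -136.7   44.8] [ -41.8 -136.8   44.8] floor [  38.4 -136.4   36.8]
base [  84.2 -149.3   36.8] [ -84.9 -149.6   36.8]
30.25 [  9.87 -43.8   43.25  -0.87  -9.78  12.63]
[222 220 219 220 222 223 290 338 371 408 512 510 511]
[225 216 214 213 216 215 259 338 369 406 506 506 506]
[273 192 196 196 196 197 249 325 359 405 516 513 514]
[202 202 202 202 202 205 250 325 357 401 508 508 505]
```

```bash
python3 - <<'E'
from g import *
S.z=41.85
y=-42
while y<-36:
    y+=1; r=go(9.5,y,15,15); print(y,r,round(S.z,2),current_t())
    if r[4]<-14 or r[1]>-39: break
pause(.3); print(rd())
k,W=cam_pose("wrist"); im=camera("wrist").astype(int).sum(2)
row=[205+np.argmax(np.diff(im[205:225,c])) for c in range(268,292,4)]+[205+np.argmax(np.diff(im[205:225,c])) for c in range(350,372,4)]
print(row,np.round((unproj(k,W,[(280,np.mean(row[:6])),(360,np.mean(row[6:]))],43+X[3])-[X[0],X[1],0])@M,2))
E
```

```text
-41 [  9.94 -42.89  43.25  -1.06 -11.    13.25] 41.77 30.5
-40 [ 10.04 -41.95  43.22  -0.46 -11.46  14.04] 41.74 30.75
-39 [ 10.15 -40.96  43.25  -0.53  -9.88  13.61] 41.68 31.0
-38 [ 10.25 -39.96  43.26  -0.98 -11.69  13.73] 41.63 31.25
-37 [ 10.35 -38.97  43.25  -0.73 -12.23  12.83] 41.52 31.5
[ 1.036e+01 -3.898e+01  4.326e+01  2.000e-02 -1.050e+01  1.347e+01]
[np.int64(209), np.int64(219), np.int64(209), np.int64(219), np.int64(206), np.int64(212), np.int64(220), np.int64(205), np.int64(205), np.int64(205), np.int64(205), np.int64(213)] [[ 30.25 -63.11  39.78]
 [-12.23 -65.2   39.78]]
```

```bash
python3 - <<'E'
from g import *
line_to(w(10.4,-39,60),40); line_to(w(10.4,-39,130),120); pause(.2)
k,W=cam_pose("wrist"); np.save("W3.npy",W); im=camera("wrist"); cv2.imwrite("pics/w3.png",im[:,:,::-1])
print(current_t(),current_contact_force())
for d in masks_of("wrist","panel")[:2]:
    m=np.argwhere(d["mask"]); print(d["conf"],d["point"],m.min(0),m.max(0))
E
python3 -c "
import cv2;a=cv2.imread('pics/w3.png');cv2.imwrite('pics/w3c.png',cv2.resize(a[60:300,190:470],None,fx=2.5,fy=2.5,interpolation=2))"
```

```text
33.45 [-0.46116011  0.03730075  0.6408925 ]
0.78 [315.8, 198.0] [168 279] [235 355]
```

View pics/w3c.png

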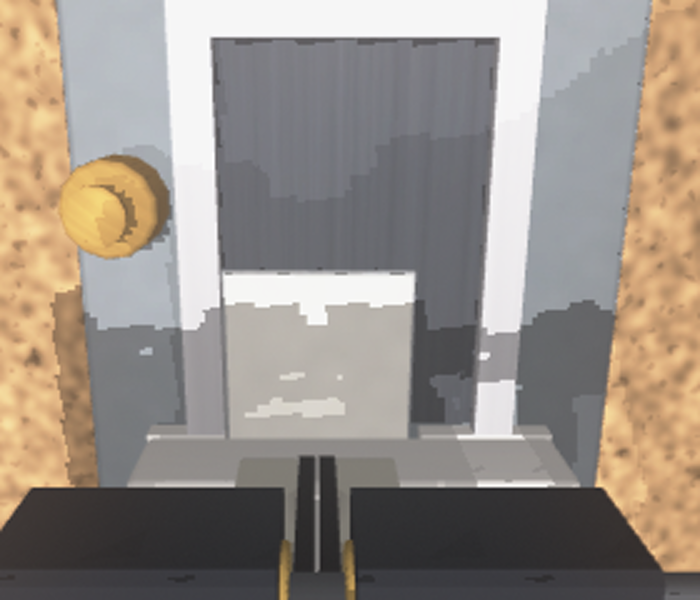

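The panel sits square against the fence. In the crop its tail edge runs from (222,271) to (415,271), the rear rim inner edge is at row 39, and the head's edge is at row 437.

```bash
python3 - <<'E'
from g import *
k=get_calibration("wrist"); W=np.load("W3.npy"); c=lambda p:(np.array(p)+.5)/2.5-.5+[190,60]
f=lambda p,h:np.round((unproj(k,W,[c(p)],h+X[3])-[X[0],X[1],0])@M,2)[0]
print("tail",f((222,271),43),f((415,271),43),"rim",f((211,38),48),f((499,38),48),"head",f((150,436),82),f((548,436),82))
E
```

```text
tail [ 39.82 -69.13  39.78] [-20.3  -69.19  39.78] rim [  40.02 -136.54   44.78] [ -40.68 -136.64   44.78] head [ 57.02 -30.33  78.78] [-54.53 -30.42  78.78]
```

```bash
python3 - <<'E'
from g import *
line_to(w(0,85,130),120); pause(.2); b=current_contact_force()[2]; print(current_t(),rd())
z=130; n=0
while z>80:
    z-=1; line_to(w(0,85,z),25); f=current_contact_force()[2]-b
    if f>1.8: print(z,round(f,2),rd()[2],current_t())
    if f>11: break
    if current_t()>52: break
pause(.3); print(rd())
line_to(w(0,85,z+30),60); line_to(w(0,85,170),150); pause(.2)
cv2.imwrite("pics/t4.png",camera("top")[:,:,::-1]); print(current_t(),rd())
E
```

```text
34.8833 [ 5.0000e-02  8.4430e+01  1.3001e+02 -2.6000e-01  1.0000e-02 -3.5000e-01]
104 1.89 104.15 41.3833
103 2.6 103.11 41.6333
102 3.44 102.09 41.8833
101 3.61 101.08 42.1333
100 5.08 100.08 42.3833
99 5.0 99.06 42.6333
98 6.24 98.28 42.8833
97 13.4 98.15 43.1333
[ 0.2  85.05 98.15 -3.23  0.14 13.9 ]
44.7667 [-4.1000e-01  8.4820e+01  1.6918e+02 -4.5000e-01  5.0000e-02 -3.7000e-01]
```

The button bottomed out after about 6 mm of travel and has been released, and the arm is clear.

```bash
python3 -c "
from plant import *
print(close_job(), current_t())"
```

```text
the job is handed in; nothing more can be done
the job is handed in; nothing more can be done
```

The panel is in the slot, square and within about 1 mm of home by camera; the start button was then pressed right down and released, and the job was handed in after about 45 s, with no verdict shown.

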